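# Find the fob with the stiff key and reject it

## Task

Test the three remote fobs in the white rack: starting at the blue dot and going along the row, press each grey key until it clicks, never pushing a key harder than 15 N. One key is clearly stiffer than the other two: set that fob down flat in the red tray, key up and without dropping it, and leave the other two fobs in their nests and everything else on the bench where it is.

Things in the scene. Friction and masses are not known exactly. Their poses are not given: they have to be found in the camera images.
- rack: white test rack fixed to the bench, 130 (own x) by 310 (own y) by 10 mm thick, origin at the centre of its underside. Three nests in a row along its y, 100 mm apart; each holds a fob lying along the rack's x, key up, between two clear lugs 6 mm high, 37 mm from the nest's centre along x. A 20 mm blue dot at its -x, +y corner marks the nest at its +y end
- nest1 (a point): centre of the floor of nest 1 of the rack (at the blue dot, the rack's +y end), 10 mm above the rack's underside, where a fob's underside rests
- nest2 (a point): centre of the floor of nest 2 of the rack (the middle one), 10 mm above the rack's underside, where a fob's underside rests
- nest3 (a point): centre of the floor of nest 3 of the rack (the far end from the blue dot), 10 mm above the rack's underside, where a fob's underside rests
- fob_a: black oval remote fob, one of three that look alike, 70 long (own x) by 42 wide (own y) by 18 mm high, about 80 g, loose, origin at the centre of its underside, z up out of its key side. Its sides along y are flat over the middle 46 mm and free to grasp across the 42 mm. A round pale grey key stands 6 mm out of the middle of its top. Which fob lies in which nest changes from start to start.
- fob_a_cap: the grey key of fob_a, 22 mm across; its origin coincides with that of the fob while the key is up (not at the key itself) and sinks with the key
- fob_a_top (a point): centre of the top face of the key of fob_a, 24 mm above the fob's underside while the key is up
- fob_a_key (a joint): how far the key of fob_a is pressed, m: 0 up, hard stop at 0.0042; sprung, comes back up by itself. It stands firm until the push reaches its actuation force, then gives way and sinks with little more force (7 % more per mm); it clicks at 3 mm down, 1.2 mm before the rigid stop, where the force shoots up. The actuation force is about 3 N in a good fob and about 7 N in the stiff one
- fob_b: black oval remote fob, one of three that look alike, 70 long (own x) by 42 wide (own y) by 18 mm high, about 80 g, loose, origin at the centre of its underside, z up out of its key side. Its sides along y are flat over the middle 46 mm and free to grasp across the 42 mm. A round pale grey key stands 6 mm out of the middle of its top. Which fob lies in which nest changes from start to start.
- fob_b_cap: the grey key of fob_b, 22 mm across; its origin coincides with that of the fob while the key is up (not at the key itself) and sinks with the key
- fob_b_top (a point): centre of the top face of the key of fob_b, 24 mm above the fob's underside while the key is up
- fob_b_key (a joint): how far the key of fob_b is pressed, m: 0 up, hard stop at 0.0042; sprung, comes back up by itself. It stands firm until the push reaches its actuation force, then gives way and sinks with little more force (7 % more per mm); it clicks at 3 mm down, 1.2 mm before the rigid stop, where the force shoots up. The actuation force is about 3 N in a good fob and about 7 N in the stiff one
- fob_c: black oval remote fob, one of three that look alike, 70 long (own x) by 42 wide (own y) by 18 mm high, about 80 g, loose, origin at the centre of its underside, z up out of its key side. Its sides along y are flat over the middle 46 mm and free to grasp across the 42 mm. A round pale grey key stands 6 mm out of the middle of its top. Which fob lies in which nest changes from start to start.
- fob_c_cap: the grey key of fob_c, 22 mm across; its origin coincides with that of the fob while the key is up (not at the key itself) and sinks with the key
- fob_c_top (a point): centre of the top face of the key of fob_c, 24 mm above the fob's underside while the key is up
- fob_c_key (a joint): how far the key of fob_c is pressed, m: 0 up, hard stop at 0.0042; sprung, comes back up by itself. It stands firm until the push reaches its actuation force, then gives way and sinks with little more force (7 % more per mm); it clicks at 3 mm down, 1.2 mm before the rigid stop, where the force shoots up. The actuation force is about 3 N in a good fob and about 7 N in the stiff one
- reject_tray: red open tray fixed to the bench, 190 by 190 mm outside, 28 mm high, walls and floor 4 mm thick, origin at the centre of its underside
- jar: small closed jar, 44 mm across, 55 mm high, bystander, origin at the centre of its underside
- pen_cup: blue cup, 72 mm across the rim, 80 mm high, bystander, origin at the centre of its underside
- screwdriver: orange screwdriver lying on the bench, 160 mm long along own x, origin on its underside about midway, bystander
Not all that is in view belongs to the job. What is shaped like the fob_a but green or pink is not meant.

How it is judged (in metres and radians):
On the way, in this order (a step that is already met when the one before it is completed fails the run):
1. the key of the fob at the blue dot is pressed until it clicks (more than 3 mm down) (((horizontal distance between fob_a and nest1 below 0.03 m and value of joint fob_a_key above 0.003 m) or (horizontal distance between fob_b and nest1 below 0.03 m and value of joint fob_b_key above 0.003 m) or (horizontal distance between fob_c and nest1 below 0.03 m and value of joint fob_c_key above 0.003 m))), for 0.02 s.
2. the key of the fob in the middle nest is pressed until it clicks (more than 3 mm down) (((horizontal distance between fob_a and nest2 below 0.03 m and value of joint fob_a_key above 0.003 m) or (horizontal distance between fob_b and nest2 below 0.03 m and value of joint fob_b_key above 0.003 m) or (horizontal distance between fob_c and nest2 below 0.03 m and value of joint fob_c_key above 0.003 m))), for 0.02 s.
3. the key of the fob in the last nest is pressed until it clicks (more than 3 mm down) (((horizontal distance between fob_a and nest3 below 0.03 m and value of joint fob_a_key above 0.003 m) or (horizontal distance between fob_b and nest3 below 0.03 m and value of joint fob_b_key above 0.003 m) or (horizontal distance between fob_c and nest3 below 0.03 m and value of joint fob_c_key above 0.003 m))), for 0.02 s.
At the end, for the whole second after the job is handed in: The fob with the stiff key rests on the floor of the red tray, key up (tilt under 0.15 rad), its centre within 75 mm of the tray's centre along each side; the other two fobs are still within 12 mm of where they started in their nests, upright; all are at rest (x of fob_b in the frame of reject_tray between -0.075 and 0.075 m and y of fob_b in the frame of reject_tray between -0.075 and 0.075 m and z of fob_b in the frame of reject_tray below 0.012 m and angle between fob_b's own z axis and vertical below 0.15 rad and linear speed of each of fob_b, fob_a, fob_c below 0.02 m/s and distance of each of fob_a, fob_c from where it was at the start of the episode below 0.012 m and angle between each of fob_a, fob_c's own z axis and vertical below 0.1 rad); the robot touches nothing.
It fails at once if a key is pushed with more than 15 N (contact force between any of fob_a_cap, fob_b_cap, fob_c_cap and anything else above 15 N).
It fails at once if a fob is let go in the air (more than 20 mm up, falling, not held) ((height (world z) of fob_a above 0.03 m and linear speed of fob_a above 0.2 m/s and contact force between the fingers and fob_a below 0.05 N) or (height (world z) of fob_b above 0.03 m and linear speed of fob_b above 0.2 m/s and contact force between the fingers and fob_b below 0.05 N) or (height (world z) of fob_c above 0.03 m and linear speed of fob_c above 0.2 m/s and contact force between the fingers and fob_c below 0.05 N)).
It fails at once if the jar, cup or screwdriver is moved more than 20 mm (distance of any of jar, pen_cup, screwdriver from where it was at the start of the episode above 0.02 m).
It also fails if it takes over 70 s, if anything falls off the work surface, if the arm or the gripper's body presses on something with over 40 N, if the wrist force passes 120 N, or if a joint passes its speed limit or range.

## Robot

A 6-joint arm with a two-finger parallel gripper is mounted at the origin on the work surface. World frame = base frame: x ahead of the robot, y to its left, z up, the work surface at z = 0. Lengths are in mm, angles in rad, forces in N, time in s.
With the tool pointing down it reaches from about 350 to 975 mm from the base axis. Payload 7.1 kg.
Tool frame: the origin (TCP) lies at the very end of the fingers, on their centre line; the grasp point (between the pads) lies 19 mm behind it (ctrl.grasp_offset is the distance from the TCP to the grasp point, in mm); z points along the fingers, y is the line along which they close (so a half turn about z gives the same grasp; the last joint's range is limited). The gripper opens to 88 mm and grips with 3 to 60 N. Pads are 20 mm wide; open, the fingers measure 115 mm over their backs; the gripper's body (75 mm by 178 mm) begins 61 mm behind the grasp point.
Start: joints at [-1.275, 0.423, 1.63, -0, 1.089, -0.019], TCP at [193.534, -594.264, 222.675] pointing down, gripper open.
Joint ranges: [-3, 3], [-0.9, 2.11], [0.09, 2.58], [-1.31, 4.45], [0.11, 2.69], [-2.54, 2.54]. Speed limits (rad/s): [2.39, 2.39, 3.01, 3.14, 3.14, 3.14].

## Interface

Orientations are given as a rotation vector (axis times angle).
In Python, from workcell import ctrl, viewer, ticket, models gives the robot as it stands.
- The arm moves only by the tool play_rows, never from a script. Its arguments are lists of equal length, an entry for each row: "dp": the shift along the world's x, y, z in mm, a list of three; "yaw": the turn about the world's z in degrees. In form: {"dp": [[tx, ty, tz], ...], "yaw": [yaw, ...]}. A call has 1 to 8 rows; each row shifts and turns the commanded pose from where the row before left it; what a row does not reach is not made up. A row lasts 1/12 s, in which the tool goes at most 41.7 mm and 7.16 degrees, less where a joint would pass 70% of its speed; a pose out of reach is approached as far as the arm can. A call is refused whole if a number of a shift passes 41.7 or a number of a turn 7.16, either way. A call with a gripper value outside its range is refused whole. "gripper" is the closure, from 0 (fully open) to 1 (shut), set as the call begins (left out, the last holds). The fingers move at their own pace and stop on an object; the grip force is fixed at half the most. Time passes only in rows, so rows that do not move let the fingers close. It gives the time, the measured TCP pose, the force, the opening and the grip force at its end, in the units of the state.
- ctrl.get_obs(): the state, without advancing time (a new reading comes with each control period).
- viewer.get_image(name): name is "scene" or "top" or "wrist"; returns a dict with "pixels" (420x560x3 uint8, red, green, blue), "range_z" (420x560 float32, mm along the optical axis (not along the pixel's ray), 0 where there is no reading), "fx", "fy", "cx", "cy" (pixels), "T" (4x4, takes a point from camera to world coordinates); the wrist camera has in their place "hand_eye" (4x4, takes a point from camera to tool coordinates, whose origin is the TCP and whose axes are the flange's). Camera axes: x right, y up, looking along -z (the intrinsics and any distortion apply to the point x, -y, -z); pixel columns grow to the right and rows downward; lengths in mm; the calibration is good to about 2 mm. A picture is of the moment at which its call begins: read the wrist's pose just before it.
- ticket.close_job(): hands the job in; it is judged then, once.
Trained networks look in a picture, given as the dict that the camera call returned (one of the last four; its "shot" number tells which), for a name from the list of things; names that differ only in an ending like _2 or _b are one class to them, and where a whole thing is asked for, a point or a joint stands for the part that bears it (a point fixed in the world has none). Each returns a list of dicts, best first, with "conf" (0 to 1); they miss things now and then, are a little off and sometimes report something else, mostly with a low value. They report only what shows in the picture. A call takes as long as a camera call. They do not tell look-alikes from the thing itself.
- models.look_for(picture, name): "bbox" ([centre column, centre row, width, height] in pixels, round what is visible of it).
- models.landmark_of(picture, name): "location" ([column, row] in pixels: a listed point, or the origin of a listed thing).
The state is a dict: "t": time; "qpos": joint angles; "qvel": joint speeds; "joint_torque": joint torques, N m; "ee_pos": TCP position; "orientation": TCP orientation; "ft_force": force on the tool from outside, world axes, zero at the start; "moment": the same for the moment, N m; "width": finger opening in mm; "grasp_force": force on a finger pad.
Only numpy, scipy, OpenCV 4.12 (cv2) and the standard library are available. Lean on these libraries where they do the work, as an engineer would, in place of code of your own. Each camera call takes 0.05 s, during which the arm holds its last target. There are 200 camera calls.

## Working session

There is one attempt and no reset: what is moved stays moved. The work goes in short steps, Python scripts to look and compute and a tool call to move; the robot and the scene stay as the last step left them, time stands still between calls to the robot, and variables do not carry over. Pictures are saved under pics/ and viewed, at most 10 in all, crops included, and the job is handed in when it is done.

Besides the shell and the picture viewer there is one more tool, called after "Request:" by a JSON object that holds its "name" and its "arguments". play_rows: Moves the arm, as the interface text tells. Its arguments: {"type":"object","properties":{"dp":{"type":"array"},"yaw":{"type":"array"},"gripper":{"type":"number"}},"required":["dp","yaw"]}

```bash
mkdir -p pics
cat > h.py <<'E'
import numpy as np, cv2
from workcell import ctrl, viewer, ticket, models
from scipy.spatial.transform import Rotation as R
def toolT():
    o=ctrl.get_obs();T=np.eye(4);T[:3,:3]=R.from_rotvec(o['orientation']).as_matrix();T[:3,3]=o['ee_pos'];return T
def shot(name):
    T=toolT() if name=='wrist' else None
    p=viewer.get_image(name)
    p['W']=T@np.array(p['hand_eye']) if name=='wrist' else np.array(p['T'])
    return p
def ray(p,uv,z):
    "pixel -> world at height z"
    d=np.array([(uv[0]-p['cx'])/p['fx'],-(uv[1]-p['cy'])/p['fy'],-1.]);d=p['W'][:3,:3]@d;o=p['W'][:3,3]
    return o+d*(z-o[2])/d[2]
def depthpt(p,uv):
    r=p['range_z'][int(uv[1]),int(uv[0])];return (p['W']@np.array([(uv[0]-p['cx'])/p['fx']*r,-(uv[1]-p['cy'])/p['fy']*r,-r,1]))[:3]
def save(p,n): cv2.imwrite('pics/'+n,cv2.cvtColor(p['pixels'],cv2.COLOR_RGB2BGR))
E
python3 - <<'E'
from h import *
np.set_printoptions(precision=1,suppress=True)
o=ctrl.get_obs();print(o)
p=shot('top');save(p,'top.png');print([k for k in p], p['W'][:3,3])
for n in ['rack','nest1','nest2','nest3','fob_a','fob_a_top','reject_tray','jar','pen_cup','screwdriver']:
    for d in models.landmark_of(p,n)[:5]:print(n,d['conf'],np.array(d['location']),depthpt(p,d['location']))
E
```

```text
{'t': 0.0, 'qpos': array([-1.3,  0.4,  1.6, -0. ,  1.1, -0. ]), 'qvel': array([-0.,  0., -0.,  0.,  0.,  0.]), 'joint_torque': array([  0. , -54.5, -27.4,   0.1,   0. ,  -0. ]), 'ee_pos': array([ 193.4, -593.7,  221.9]), 'orientation': array([-3.1, -0.5,  0. ]), 'ft_force': array([ 0.4, -0.8, -1.2]), 'moment': array([ 0.1, -0. ,  0. ]), 'grasp_force': 0.0, 'width': 87.91954282894717}
['pixels', 'range_z', 'fx', 'fy', 'cx', 'cy', 'T', 'shot', 'W'] [ 302.7  -33.4 1079.5]
rack 0.72 [322.7 238.8] [ 491.1 -126.4   31. ]
nest1 0.98 [321.2 237.7] [ 493.1 -123.1   32.4]
nest1 0.75 [274.3 229.7] [509.5 -23.   32.5]
nest2 0.98 [321.2 237.7] [ 493.1 -123.1   32.4]
nest2 0.75 [274.3 229.7] [509.5 -23.   32.5]
nest3 0.98 [321.2 237.7] [ 493.1 -123.1   32.4]
nest3 0.75 [274.3 229.7] [509.5 -23.   32.5]
fob_a 0.96 [322.8 238.4] [ 491.9 -126.6   31.2]
fob_a 0.63 [366.9 246.1] [ 475.5 -219.2   35.4]
fob_a 0.56 [427.  251.9] [ 467.  -350.7   18. ]
fob_a 0.56 [360.1 318.8] [ 325.5 -203.3   18.4]
fob_a_top 0.64 [367.5 239.9] [ 488.8 -220.9   35.4]
fob_a_top 0.44 [361.6 320.2] [ 322.6 -205.5   23.2]
fob_a_top 0.4 [431.1 260.7] [ 447.5 -356.8   23.2]
reject_tray 0.7 [136.3 215.7] [544.  283.1   2.9]
jar 0.78 [229.2 142.6] [706.9  80.   31.2]
pen_cup 0.95 [178.9 133.1] [708.6 183.   80.1]
screwdriver 0.91 [340.7 129.3] [ 751.4 -172.9    6.2]
```

View pics/top.png

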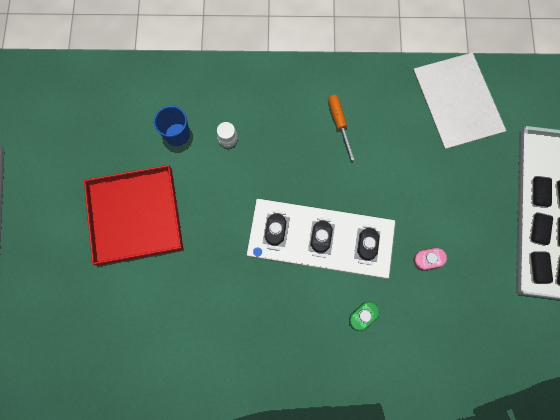

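The top view shows the rack with the blue dot at (257,252). The fobs are at (276,229), (321,237) and (368,243), and the red tray is at (135,215). The green and pink fobs are decoys.

Run:
```python
from h import *
np.set_printoptions(precision=2,suppress=True)
p=shot('top');g=p['pixels'].astype(int)
hsv=cv2.cvtColor(p['pixels'],cv2.COLOR_RGB2HSV)
for u,v in [(276,229),(321,237),(368,243)]:
    m=np.zeros(g.shape[:2],bool);m[v-12:v+13,u-9:u+10]=True
    vv,uu=np.mgrid[:420,:560]
    P=np.array([depthpt(p,(a,b)) for a,b in zip(uu[m],vv[m])])
    k=(P[:,2]>30)&(P[:,2]<40)&(hsv[...,2][m]>100)
    c=(uu[m][k].mean(),vv[m][k].mean());print(c,k.sum(),P[k].mean(0),P[k][:,:2].min(0),P[k][:,:2].max(0),ray(p,c,34))
W=((hsv[...,1]<40)&(hsv[...,2]>170)).astype(np.uint8);W[:180]=0;W[300:]=0;W[:,:230]=0;W[:,405:]=0
r=cv2.minAreaRect(cv2.findNonZero(W));print(r);[print(ray(p,c,10)) for c in cv2.boxPoints(r)]
Rd=(((hsv[...,0]<8)|(hsv[...,0]>172))&(hsv[...,1]>150)&(hsv[...,2]>60)).astype(np.uint8);Rd[:,250:]=0;Rd[:150]=0
r=cv2.minAreaRect(cv2.findNonZero(Rd));print(r,ray(p,r[0],15));[print(ray(p,c,28)) for c in cv2.boxPoints(r)]
o=ctrl.get_obs();print(R.from_rotvec(o['orientation']).as_matrix())
```

```text
(np.float64(275.07), np.float64(227.77)) 100 [513.45 -24.63  33.96] [500.61 -37.29] [526.57 -11.56] [513.43 -24.63  34.  ]
(np.float64(321.36633663366337), np.float64(235.01980198019803)) 101 [ 498.65 -123.35   33.98] [ 486.18 -135.55] [ 512.46 -112.18] [ 498.64 -123.35   34.  ]
(np.float64(368.7878787878788), np.float64(242.17171717171718)) 99 [ 484.17 -223.74   34.17] [ 472.18 -235.05] [ 495.98 -212.01] [ 484.19 -223.77   34.  ]
((321.8096923828125, 237.68955993652344), (143.53436279296875, 58.29849624633789), 9.090276718139648)
[457.49  36.9   10.  ]
[586.13  19.61  10.  ]
[ 537.65 -292.2    10.  ]
[ 411.71 -266.76   10.  ]
((131.35133361816406, 215.10812377929688), (87.46025848388672, 93.37862396240234), 80.53767395019531) [542.51 290.47  15.  ]
[618.43 409.95  28.  ]
[655.82 209.38  28.  ]
[463.39 167.23  28.  ]
[428.85 359.99  28.  ]
[[ 0.95  0.31 -0.  ]
 [ 0.31 -0.95 -0.  ]
 [-0.   -0.   -1.  ]]
```

Request:
{"name": "play_rows", "arguments": {"dp": [[20, 34, 0], [20, 34, 0], [20, 34, 0], [20, 34, 0], [20, 34, 0], [20, 34, 0], [20, 34, 0], [20, 34, 0]], "yaw": [-3.3, -3.3, -3.3, -3.3, -3.3, -3.3, -3.3, -3.3], "gripper": 1.0}}

```text
t: 1.27
ee_pos: [354.1, -320.7, 222.9]
orientation: [3.132, -0.234, 0.001]
ft_force: [0.6, 0.2, 0.7]
width: 37.9
grasp_force: 0.0
```

Request:
{"name": "play_rows", "arguments": {"dp": [[20, 37, -5], [20, 37, -5], [20, 37, -5], [20, 37, -5], [20, 37, -5], [20, 37, -5], [20, 37, -5], [20, 37, -5]], "yaw": [0, 0, 0, 0, 0, 0, 0, 0]}}

```text
t: 1.93
ee_pos: [511.7, -29.0, 183.4]
orientation: [3.133, -0.229, 0.001]
ft_force: [1.0, -0.6, -0.7]
width: 0.5
grasp_force: 0.0
```

Request:
{"name": "play_rows", "arguments": {"dp": [[0, 0, 0], [0, 0, 0], [0, 0, 0]], "yaw": [0, 0, 0]}}

```text
t: 2.18
ee_pos: [510.5, -31.1, 183.2]
orientation: [3.133, -0.227, -0.001]
ft_force: [0.3, 0.2, -0.4]
width: 0.2
grasp_force: 0.0
```

Run:
```python
from h import *
np.set_printoptions(precision=2,suppress=True)
T=toolT();print(T,ctrl.get_obs()['width'],ctrl.get_obs()['ft_force'])
p=shot('wrist');save(p,'w1.png');print(p['W'][:3,3])
for d in models.landmark_of(p,'fob_a_top'):print(d['conf'],d['location'],ray(p,d['location'],34))
```

```text
[[  0.99  -0.14  -0.   510.54]
 [ -0.14  -0.99  -0.   -31.14]
 [ -0.     0.    -1.   183.21]
 [  0.     0.     0.     1.  ]] 0.15480331004883965 [ 0.31  0.22 -0.44]
[586.9  -42.4  345.56]
0.78 [479.8, 199.1] [ 480.27 -223.99   34.  ]
0.51 [458.8, 323.9] [ 340.27 -204.68   34.  ]
```

View pics/w1.png

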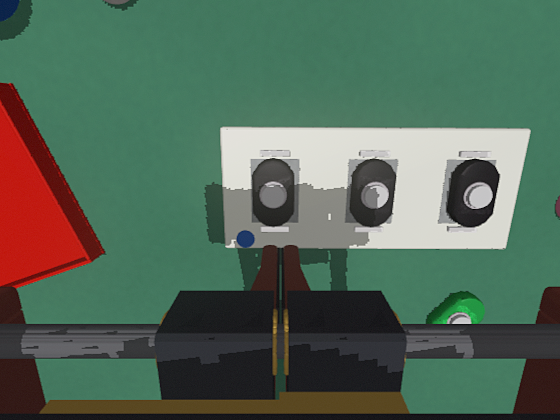

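The wrist view shows the keys at (272,195), (375,195) and (480,196). The blue dot is at (245,239), on the left.

Run:
```python
from h import *
np.set_printoptions(precision=2,suppress=True)
p=shot('wrist')
for u,v in [(272,195),(375,195),(479,196)]:
    s=p['range_z'][v-18:v+19,u-18:u+19]; vv,uu=np.mgrid[v-18:v+19,u-18:u+19]
    P=np.array([depthpt(p,(a,b)) for a,b in zip(uu.ravel(),vv.ravel())])
    k=(P[:,2]>31)&(P[:,2]<38);q=P[k];print(k.sum(),q.mean(0),(q.min(0)+q.max(0))/2,q.max(0)-q.min(0),ray(p,(u,v),34))
```

```text
404 [512.93 -24.7   34.36] [512.59 -24.59  33.96] [21.97 21.84  5.75] [513.56 -24.76  34.  ]
416 [ 498.05 -123.74   34.28] [ 497.48 -123.83   33.68] [22.22 21.58  5.25] [ 498.8  -124.01   34.  ]
433 [ 483.03 -224.05   34.23] [ 482.67 -224.01   33.86] [21.97 23.38  5.69] [ 482.89 -224.24   34.  ]
```

Request:
{"name": "play_rows", "arguments": {"dp": [[2.5, 6, -35], [0, 0, -35], [0, 0, -35], [0, 0, -25], [0, 0, -12], [0, 0, 0], [0, 0, 0]], "yaw": [0, 0, 0, 0, 0, 0, 0]}}

```text
t: 2.92
ee_pos: [513.5, -25.9, 41.7]
orientation: [3.133, -0.231, -0.001]
ft_force: [1.2, -0.5, 0.1]
width: 0.6
grasp_force: 0.0
```

Request:
{"name": "play_rows", "arguments": {"dp": [[0, 0.5, -3], [0, 0, -3], [0, 0, 0], [0, 0, 0]], "yaw": [0, 0, 0, 0]}}

```text
t: 3.25
ee_pos: [513.9, -24.6, 36.1]
orientation: [-3.133, 0.229, -0.002]
ft_force: [0.3, 0.3, -0.4]
width: 0.6
grasp_force: 0.0
```

Request:
{"name": "play_rows", "arguments": {"dp": [[0, 0, -1], [0, 0, 0], [0, 0, 0]], "yaw": [0, 0, 0]}}

```text
t: 3.5
ee_pos: [513.5, -24.5, 34.5]
orientation: [3.133, -0.229, 0.0]
ft_force: [0.1, -0.7, 0.0]
width: 0.4
grasp_force: 0.0
```

Request:
{"name": "play_rows", "arguments": {"dp": [[0, 0, -1], [0, 0, 0], [0, 0, 0]], "yaw": [0, 0, 0]}}

```text
t: 3.75
ee_pos: [513.5, -24.6, 33.4]
orientation: [-3.133, 0.229, -0.0]
ft_force: [-0.3, 1.4, 2.9]
width: 0.3
grasp_force: 1.5
```

Request:
{"name": "play_rows", "arguments": {"dp": [[0, 0, -1], [0, 0, 0], [0, 0, 0]], "yaw": [0, 0, 0]}}

```text
t: 4.0
ee_pos: [513.6, -24.6, 32.4]
orientation: [-3.133, 0.229, -0.0]
ft_force: [-0.6, 0.1, 3.5]
width: 0.6
grasp_force: 1.7
```

Request:
{"name": "play_rows", "arguments": {"dp": [[0, 0, -1], [0, 0, 0], [0, 0, 0]], "yaw": [0, 0, 0]}}

```text
t: 4.25
ee_pos: [513.5, -24.6, 31.3]
orientation: [-3.133, 0.229, -0.0]
ft_force: [0.1, 1.6, 3.3]
width: 0.4
grasp_force: 1.8
```

Request:
{"name": "play_rows", "arguments": {"dp": [[0, 0, -0.5], [0, 0, 0], [0, 0, 0]], "yaw": [0, 0, 0]}}

```text
t: 4.5
ee_pos: [513.5, -24.5, 30.8]
orientation: [-3.133, 0.229, -0.0]
ft_force: [0.8, 1.0, 3.1]
width: 0.2
grasp_force: 1.8
```

Request:
{"name": "play_rows", "arguments": {"dp": [[0, 0, -0.4], [0, 0, 0], [0, 0, 0]], "yaw": [0, 0, 0]}}

```text
t: 4.75
ee_pos: [513.5, -24.6, 30.5]
orientation: [-3.133, 0.229, -0.0]
ft_force: [0.9, 1.7, 3.4]
width: 0.5
grasp_force: 1.9
```

Request:
{"name": "play_rows", "arguments": {"dp": [[0, 0, -0.2], [0, 0, 0]], "yaw": [0, 0]}}

```text
t: 4.92
ee_pos: [513.5, -24.6, 30.3]
orientation: [-3.133, 0.229, -0.0]
ft_force: [0.5, 0.6, 2.7]
width: 0.3
grasp_force: 1.9
```

Request:
{"name": "play_rows", "arguments": {"dp": [[0, 0, -0.2], [0, 0, 0]], "yaw": [0, 0]}}

```text
t: 5.08
ee_pos: [513.6, -24.6, 30.2]
orientation: [-3.133, 0.229, -0.0]
ft_force: [0.1, 1.4, 4.9]
width: 0.6
grasp_force: 2.6
```

Request:
{"name": "play_rows", "arguments": {"dp": [[0, 0, 10], [0, 0, 10], [-5, -33, 0], [-5, -33, 0], [-5, -33, 0], [0, 0, 0], [0, 0, -7], [0, 0, -6]], "yaw": [0, 0, 0, 0, 0, 0, 0, 0]}}

```text
t: 5.75
ee_pos: [498.5, -123.6, 37.1]
orientation: [3.133, -0.231, 0.001]
ft_force: [-0.1, -0.4, -0.2]
width: 0.7
grasp_force: 0.0
```

Request:
{"name": "play_rows", "arguments": {"dp": [[0, 0, 0], [0, 0, -1], [0, 0, -1], [0, 0, 0]], "yaw": [0, 0, 0, 0]}}

```text
t: 6.08
ee_pos: [498.4, -122.8, 34.8]
orientation: [-3.133, 0.227, 0.001]
ft_force: [-0.5, 0.9, -0.1]
width: 0.4
grasp_force: 0.0
```

Request:
{"name": "play_rows", "arguments": {"dp": [[0, 0, -1], [0, 0, 0], [0, 0, 0]], "yaw": [0, 0, 0]}}

```text
t: 6.33
ee_pos: [498.6, -123.1, 34.4]
orientation: [-3.133, 0.229, -0.0]
ft_force: [-0.1, 2.2, 2.8]
width: 0.4
grasp_force: 2.0
```

Request:
{"name": "play_rows", "arguments": {"dp": [[0, 0, -1], [0, 0, 0], [0, 0, 0]], "yaw": [0, 0, 0]}}

```text
t: 6.58
ee_pos: [498.6, -123.1, 33.5]
orientation: [-3.133, 0.229, -0.0]
ft_force: [-1.4, 2.8, 7.5]
width: 0.8
grasp_force: 3.7
```

Request:
{"name": "play_rows", "arguments": {"dp": [[0, 0, -1], [0, 0, 0], [0, 0, 0]], "yaw": [0, 0, 0]}}

```text
t: 6.83
ee_pos: [498.6, -123.1, 32.6]
orientation: [-3.133, 0.229, -0.001]
ft_force: [-1.6, 4.8, 7.2]
width: 0.7
grasp_force: 3.9
```

Request:
{"name": "play_rows", "arguments": {"dp": [[0, 0, -1], [0, 0, 0], [0, 0, 0]], "yaw": [0, 0, 0]}}

```text
t: 7.08
ee_pos: [498.6, -123.1, 31.6]
orientation: [-3.133, 0.229, -0.001]
ft_force: [-1.5, 3.3, 8.1]
width: 0.4
grasp_force: 4.1
```

Request:
{"name": "play_rows", "arguments": {"dp": [[0, 0, -0.4], [0, 0, 0], [0, 0, 0]], "yaw": [0, 0, 0]}}

```text
t: 7.33
ee_pos: [498.6, -123.1, 31.2]
orientation: [-3.133, 0.229, -0.001]
ft_force: [-1.6, 3.9, 7.8]
width: 0.5
grasp_force: 4.2
```

Request:
{"name": "play_rows", "arguments": {"dp": [[0, 0, -0.2], [0, 0, 0]], "yaw": [0, 0]}}

```text
t: 7.5
ee_pos: [498.7, -123.1, 31.0]
orientation: [-3.133, 0.229, -0.001]
ft_force: [-0.7, 3.4, 8.3]
width: 0.2
grasp_force: 4.3
```

Request:
{"name": "play_rows", "arguments": {"dp": [[0, 0, -0.2], [0, 0, 0]], "yaw": [0, 0]}}

```text
t: 7.67
ee_pos: [498.7, -123.1, 30.9]
orientation: [-3.133, 0.229, -0.001]
ft_force: [-0.8, 3.8, 9.2]
width: 0.3
grasp_force: 4.3
```

Request:
{"name": "play_rows", "arguments": {"dp": [[0, 0, -0.2], [0, 0, 0]], "yaw": [0, 0]}}

```text
t: 7.83
ee_pos: [498.6, -123.1, 30.7]
orientation: [-3.133, 0.229, -0.001]
ft_force: [-1.6, 2.7, 8.9]
width: 0.6
grasp_force: 4.3
```

Request:
{"name": "play_rows", "arguments": {"dp": [[0, 0, 10], [0, 0, 10], [-5, -33.5, 0], [-5, -33.5, 0], [-5, -33.5, 0], [0, 0, 0], [0, 0, -7], [0, 0, -6]], "yaw": [0, 0, 0, 0, 0, 0, 0, 0]}}

```text
t: 8.5
ee_pos: [483.4, -223.9, 37.0]
orientation: [3.133, -0.23, 0.001]
ft_force: [0.3, -0.4, 0.3]
width: 0.5
grasp_force: 0.0
```

Request:
{"name": "play_rows", "arguments": {"dp": [[0, 0, 0], [0, 0, -1], [0, 0, -1], [0, 0, 0]], "yaw": [0, 0, 0, 0]}}

```text
t: 8.83
ee_pos: [483.5, -223.2, 34.8]
orientation: [-3.133, 0.227, 0.001]
ft_force: [-0.2, -0.5, 0.0]
width: 0.7
grasp_force: 0.0
```

Request:
{"name": "play_rows", "arguments": {"dp": [[0, 0, -1], [0, 0, 0], [0, 0, 0]], "yaw": [0, 0, 0]}}

```text
t: 9.08
ee_pos: [483.7, -223.8, 34.3]
orientation: [-3.133, 0.229, -0.0]
ft_force: [0.3, 2.1, 2.9]
width: 0.1
grasp_force: 1.5
```

Request:
{"name": "play_rows", "arguments": {"dp": [[0, 0, -1], [0, 0, 0], [0, 0, 0]], "yaw": [0, 0, 0]}}

```text
t: 9.33
ee_pos: [483.6, -224.1, 33.2]
orientation: [3.133, -0.229, 0.001]
ft_force: [0.6, 1.7, 3.2]
width: 0.5
grasp_force: 1.6
```

Request:
{"name": "play_rows", "arguments": {"dp": [[0, 0, -1], [0, 0, 0], [0, 0, 0]], "yaw": [0, 0, 0]}}

```text
t: 9.58
ee_pos: [483.6, -224.1, 32.1]
orientation: [3.133, -0.229, 0.0]
ft_force: [0.7, 1.9, 4.0]
width: 0.1
grasp_force: 1.7
```

Request:
{"name": "play_rows", "arguments": {"dp": [[0, 0, -1], [0, 0, 0], [0, 0, 0]], "yaw": [0, 0, 0]}}

```text
t: 9.83
ee_pos: [483.6, -224.1, 31.0]
orientation: [3.133, -0.229, 0.0]
ft_force: [0.6, 2.6, 4.4]
width: 0.2
grasp_force: 1.8
```

Request:
{"name": "play_rows", "arguments": {"dp": [[0, 0, -0.4], [0, 0, 0], [0, 0, 0]], "yaw": [0, 0, 0]}}

```text
t: 10.08
ee_pos: [483.6, -224.1, 30.7]
orientation: [3.133, -0.229, 0.0]
ft_force: [1.5, 2.2, 4.0]
width: 0.6
grasp_force: 1.8
```

Request:
{"name": "play_rows", "arguments": {"dp": [[0, 0, -0.2], [0, 0, 0]], "yaw": [0, 0]}}

```text
t: 10.25
ee_pos: [483.6, -224.1, 30.5]
orientation: [3.133, -0.229, 0.001]
ft_force: [1.6, 2.3, 2.8]
width: 0.4
grasp_force: 1.9
```

Request:
{"name": "play_rows", "arguments": {"dp": [[0, 0, -0.2], [0, 0, 0]], "yaw": [0, 0]}}

```text
t: 10.42
ee_pos: [483.5, -224.2, 30.2]
orientation: [3.133, -0.229, 0.0]
ft_force: [1.8, 1.5, 3.6]
width: 0.5
grasp_force: 1.9
```

Request:
{"name": "play_rows", "arguments": {"dp": [[0, 0, 10], [0, 0, 30], [5, 33, 40], [5, 33, 20], [4.5, 34, 20], [0, 0, 20], [0, 0, 0], [0, 0, 0]], "yaw": [0, 0, 0, 0, 0, 0, 0, 0], "gripper": 0.0}}

```text
t: 11.08
ee_pos: [497.2, -130.6, 163.3]
orientation: [3.133, -0.227, 0.003]
ft_force: [-0.5, -0.7, 0.1]
width: 50.4
grasp_force: 0.0
```

Run:
```python
from h import *
np.set_printoptions(precision=2,suppress=True)
p=shot('wrist');save(p,'w2.png');print(toolT())
vv,uu=np.mgrid[:300,:560]
P=np.array([depthpt(p,(a,b)) for a,b in zip(uu.ravel(),vv.ravel())])
for c in [(513,-25),(498,-124),(483.5,-224)]:
    n=np.hypot(P[:,0]-c[0],P[:,1]-c[1]);k=(P[:,2]>31.5)&(P[:,2]<38)&(n<16);q=P[k];print('key',k.sum(),(q.min(0)+q.max(0))/2)
    k=(P[:,2]>24)&(P[:,2]<31)&(n<42);q=P[k].astype(np.float32)
    print('body',cv2.minAreaRect(np.ascontiguousarray(q[:,:2])))
t=shot('top');h=cv2.cvtColor(t['pixels'],cv2.COLOR_RGB2HSV)
vv,uu=np.mgrid[140:290,60:210];P=np.array([depthpt(t,(a,b)) for a,b in zip(uu.ravel(),vv.ravel())]);s=h[140:290,60:210].reshape(-1,3)
k=(s[:,1]>150)&((s[:,0]<8)|(s[:,0]>172))&(P[:,2]>22)&(P[:,2]<32);print(cv2.minAreaRect(P[k][:,:2].astype(np.float32)))
k=(s[:,1]>150)&((s[:,0]<8)|(s[:,0]>172))&(P[:,2]<8);print(cv2.minAreaRect(P[k][:,:2].astype(np.float32)))
```

```text
[[   0.99   -0.15   -0.    496.43]
 [  -0.15   -0.99   -0.   -130.85]
 [  -0.      0.     -1.    162.21]
 [   0.      0.      0.      1.  ]]
key 457 [512.24 -24.85  34.18]
body ((512.612060546875, -25.201642990112305), (41.563682556152344, 68.4037094116211), 81.93196105957031)
key 446 [ 497.7 -124.    34. ]
body ((498.16259765625, -124.2667236328125), (41.848751068115234, 68.33264923095703), 80.30318450927734)
key 456 [ 482.83 -225.03   34.02]
body ((483.2563171386719, -225.36988830566406), (42.19904708862305, 68.42780303955078), 81.27294921875)
((544.443603515625, 287.10577392578125), (191.12936401367188, 191.2632293701172), 11.367290496826172)
((543.3893432617188, 286.17144775390625), (188.69386291503906, 188.28298950195312), 11.091291427612305)
```

View pics/w2.png

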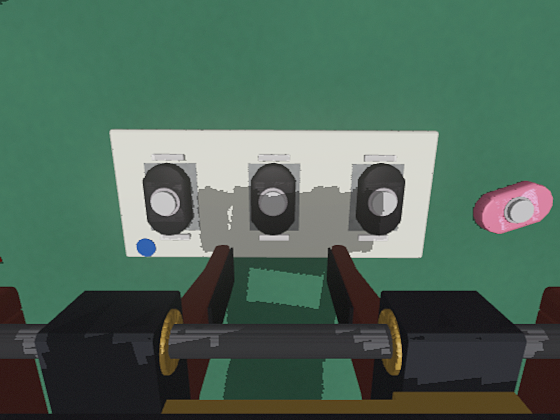

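The wrist view shows all three fobs seated in their nests, at (168,200), (273,200) and (381,200). The fingers straddle the middle column.

Request:
{"name": "play_rows", "arguments": {"dp": [[1.5, 6.5, -30], [0, 0, -30], [0, 0, -25], [0, 0, -15], [0, 0, -5], [0, 0, 0], [0, 0, 0]], "yaw": [0, 0, 0, 0, 0, 0, 0]}}

```text
t: 11.77
ee_pos: [498.0, -124.6, 56.9]
orientation: [-3.133, 0.23, 0.002]
ft_force: [0.4, 0.7, 0.8]
width: 87.8
grasp_force: 0.0
```

Request:
{"name": "play_rows", "arguments": {"dp": [[0, 0.5, -12], [0, 0, -12], [0, 0, -10], [0, 0, -6], [0, 0, -3], [0, 0, 0], [0, 0, 0]], "yaw": [0, 0, 0, 0, 0, 0, 0]}}

```text
t: 12.35
ee_pos: [498.4, -123.6, 14.1]
orientation: [-3.133, 0.229, 0.001]
ft_force: [0.1, 0.7, 0.1]
width: 87.7
grasp_force: 0.0
```

Request:
{"name": "play_rows", "arguments": {"dp": [[0, 0, 0], [0, 0, 0], [0, 0, 0], [0, 0, 0], [0, 0, 0], [0, 0, 0], [0, 0, 0], [0, 0, 0]], "yaw": [0, 0, 0, 0, 0, 0, 0, 0], "gripper": 1.0}}

```text
t: 13.02
ee_pos: [498.4, -123.7, 14.3]
orientation: [3.133, -0.229, -0.0]
ft_force: [0.8, 1.0, 0.8]
width: 41.8
grasp_force: 29.9
```

Request:
{"name": "play_rows", "arguments": {"dp": [[0, 0, 4], [0, 0, 10], [0, 0, 18], [0, 0, 18], [0, 0, 15], [0, 0, 8], [0, 0, 0], [0, 0, 0]], "yaw": [0, 0, 0, 0, 0, 0, 0, 0]}}

```text
t: 13.68
ee_pos: [498.6, -123.7, 87.7]
orientation: [3.133, -0.229, 0.002]
ft_force: [-0.2, -0.8, -1.5]
width: 41.9
grasp_force: 29.9
```

Request:
{"name": "play_rows", "arguments": {"dp": [[1, 10, 0], [3, 25, 0], [4, 35, 0], [4, 35, 0], [4, 35, 0], [4, 35, 0], [4, 35, 0], [4, 35, 0]], "yaw": [0, 0, 0, 0, 0, 0, 0, 0]}}

```text
t: 14.35
ee_pos: [525.3, 123.5, 86.0]
orientation: [3.133, -0.229, -0.004]
ft_force: [0.9, -1.3, -0.8]
width: 41.8
grasp_force: 29.9
```

Request:
{"name": "play_rows", "arguments": {"dp": [[4, 35, 0], [4, 35, 0], [4, 35, 0], [4, 35, 0], [2, 20, 0], [1, 6, 0], [0, 0, 0], [0, 0, 0]], "yaw": [0, 0, 0, 0, 0, 0, 0, 0]}}

```text
t: 15.02
ee_pos: [544.2, 286.8, 86.1]
orientation: [3.132, -0.228, -0.003]
ft_force: [0.7, 0.4, -0.2]
width: 41.6
grasp_force: 29.9
```

Run:
```python
from h import *
save(shot('wrist'),'w3.png');print(toolT()[:3,3])
```

```text
[544.42122783 286.17545139  86.28750436]
```

View pics/w3.png

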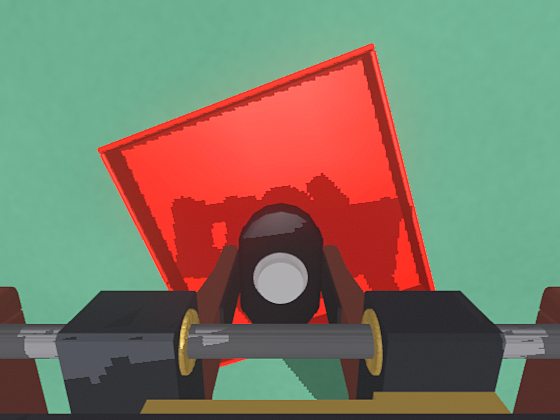

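The fob is held level with its key up at (280,278), over the middle of the tray. Its underside is about 4 mm below the TCP, so it should touch the floor at a TCP height of about 8.

Request:
{"name": "play_rows", "arguments": {"dp": [[0, 0, -15], [0, 0, -20], [0, 0, -18], [0, 0, -12], [0, 0, -7], [0, 0, -3], [0, 0, 0], [0, 0, 0]], "yaw": [0, 0, 0, 0, 0, 0, 0, 0]}}

```text
t: 15.73
ee_pos: [545.9, 287.2, 12.8]
orientation: [-3.133, 0.23, -0.001]
ft_force: [0.1, -0.0, -0.8]
width: 41.8
grasp_force: 29.9
```

Request:
{"name": "play_rows", "arguments": {"dp": [[0, 0, -0.8], [0, 0, 0], [0, 0, 0]], "yaw": [0, 0, 0]}}

```text
t: 15.98
ee_pos: [545.8, 287.5, 12.1]
orientation: [-3.133, 0.229, -0.001]
ft_force: [0.6, 0.7, -1.1]
width: 42.0
grasp_force: 29.9
```

Request:
{"name": "play_rows", "arguments": {"dp": [[0, 0, -0.6], [0, 0, 0], [0, 0, 0]], "yaw": [0, 0, 0]}}

```text
t: 16.23
ee_pos: [545.4, 287.4, 10.9]
orientation: [-3.133, 0.229, -0.0]
ft_force: [-0.3, -0.4, -0.6]
width: 42.1
grasp_force: 29.9
```

Request:
{"name": "play_rows", "arguments": {"dp": [[0, 0, -1], [0, 0, -0.5], [0, 0, 0], [0, 0, 0]], "yaw": [0, 0, 0, 0]}}

```text
t: 16.57
ee_pos: [545.4, 287.3, 9.2]
orientation: [3.133, -0.229, -0.0]
ft_force: [-0.1, -0.6, -1.3]
width: 41.9
grasp_force: 29.9
```

Request:
{"name": "play_rows", "arguments": {"dp": [[0, 0, -0.6], [0, 0, 0], [0, 0, 0]], "yaw": [0, 0, 0]}}

```text
t: 16.82
ee_pos: [545.4, 287.3, 8.7]
orientation: [3.133, -0.229, -0.0]
ft_force: [0.6, -0.1, -1.7]
width: 42.2
grasp_force: 29.9
```

Request:
{"name": "play_rows", "arguments": {"dp": [[0, 0, -0.5], [0, 0, 0], [0, 0, 0]], "yaw": [0, 0, 0]}}

```text
t: 17.07
ee_pos: [545.5, 287.3, 8.3]
orientation: [-3.133, 0.229, -0.0]
ft_force: [-0.0, -0.6, -0.5]
width: 41.6
grasp_force: 29.9
```

Request:
{"name": "play_rows", "arguments": {"dp": [[0, 0, -0.4], [0, 0, 0], [0, 0, 0]], "yaw": [0, 0, 0]}}

```text
t: 17.32
ee_pos: [545.5, 287.3, 8.3]
orientation: [-3.133, 0.229, -0.0]
ft_force: [-1.6, -2.1, 5.4]
width: 41.8
grasp_force: 29.9
```

Request:
{"name": "play_rows", "arguments": {"dp": [[0, 0, -0.3], [0, 0, 0], [0, 0, 0]], "yaw": [0, 0, 0]}}

```text
t: 17.57
ee_pos: [545.5, 287.4, 8.3]
orientation: [-3.133, 0.229, -0.0]
ft_force: [-1.9, -2.1, 8.4]
width: 41.9
grasp_force: 29.9
```

Contact with the tray floor. Releasing and lifting.

Request:
{"name": "play_rows", "arguments": {"dp": [[0, 0, 0.4], [0, 0, 0], [0, 0, 0], [0, 0, 0], [0, 0, 0], [0, 0, 0], [0, 0, 0], [0, 0, 0]], "yaw": [0, 0, 0, 0, 0, 0, 0, 0], "gripper": 0.0}}

```text
t: 18.23
ee_pos: [545.4, 287.3, 7.8]
orientation: [3.133, -0.229, -0.0]
ft_force: [0.1, -1.1, -0.1]
width: 87.5
grasp_force: 0.0
```

Request:
{"name": "play_rows", "arguments": {"dp": [[0, 0, 5], [0, 0, 15], [0, 0, 30], [0, 0, 35], [0, 0, 35], [-20, -20, 20], [-10, -10, 0], [0, 0, 0]], "yaw": [0, 0, 0, 0, 0, 0, 0, 0]}}

```text
t: 18.9
ee_pos: [514.3, 256.2, 150.7]
orientation: [-3.132, 0.23, -0.003]
ft_force: [-0.8, -0.5, -0.1]
width: 87.6
grasp_force: 0.0
```

Run:
```python
from h import *
np.set_printoptions(precision=2,suppress=True)
p=shot('wrist');save(p,'w4.png')
t=shot('top');save(t,'t4.png');o=ctrl.get_obs();print(o['t'],o['width'],o['ee_pos'])
for q in (p,t):
    for d in models.landmark_of(q,'fob_a_top'):print(d['conf'],d['location'],depthpt(q,d['location']))
```

```text
19.0 88.1000179326965 [515.76 257.42 149.15]
0.59 [367.1, 240.3] [ 487.84 -219.99   35.87]
0.54 [360.9, 318.0] [ 326.95 -203.97   24.67]
0.41 [432.9, 260.5] [ 448.15 -361.13   21.57]
```

View pics/w4.png

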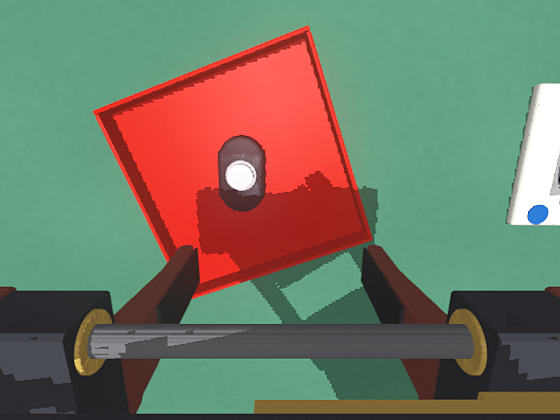

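View pics/t4.png

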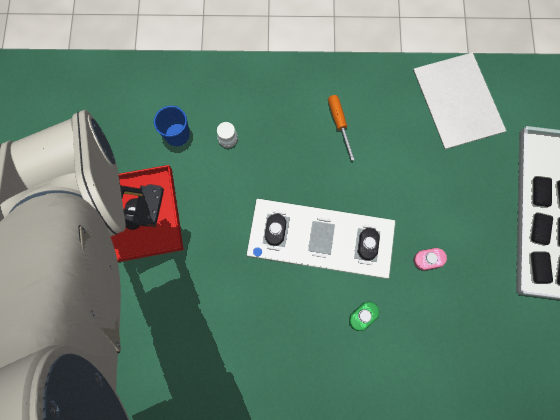

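The wrist view shows the fob flat in the middle of the tray, key up at (241,176). The top view shows the other two fobs still in their nests at (276,229) and (368,243), and the bystanders unmoved.

```bash
python3 -c "
from h import *
print(ticket.close_job())"
```

```text
the job is handed in; nothing more can be done
None
```

I pressed all three keys in order from the blue dot, with the wrist force never reading above about 9 N. The middle fob was the stiff one, and it now lies flat, key up, in the red tray. The job is handed in.

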